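# Counter-hold the bolt of a sagging watch arm

## Task

The pivot of the little steel watch arm on the console is loose. Set the gold-toned bangle watch gently over the wooden post on the arm's round cradle plate and let go of it; the arm will sag under it. Then reach down into the narrow gap behind the bracket's front plate and grip the hidden flat bolt head across its thin way so that the arm comes back level and the bolt cannot turn while I tighten the nut: finish while still holding the bolt head, touching neither arm nor watch, and leave the hairbrush, jar and dishes where they are.

Things in the scene. Friction and masses are not known exactly. Their poses are not given: they have to be found in the camera images.
- bracket: Fixed steel bracket, place and yaw vary. Origin: centre of its base's underside (base 120 x 110 x 12 mm); x from front (robot side) to back, z up. Two upright plates, 6 mm thick, 90 mm wide in y, centred: front plate x -31 to -25 mm, top at z 148; back plate x 28 to 34, top at 130. The 53 mm gap between is open at the top, and at both sides above z 42.
- pivot (a joint): Turn of the bolt (with arm and bolt head) about the bracket's x axis through its point (-28, 0, 120) mm. 0 = arm level, positive = cradle end sagging, rad; stops at -0.08 and 0.26. Friction (0.05 N m) holds the empty arm where it is; under the watch, or a push of 1 N, it sinks slowly to the 0.26 stop.
- bolt_head (a point): Flat dark-steel bolt head, a block 28 (x) x 10 (y) x 32 (z) mm; origin: its centre, on the bolt axis at (0, 0, 120) mm of the bracket, in the gap, 11 mm behind the front plate, 14 mm before the back plate. x is the bolt axis; z is vertical when the arm is level, else leans with it. A pinch from above across bracket y with 40 N or more squares it to the jaws, so levels the arm.
- watch_arm (a point): Steel arm on the bolt, before the front plate; origin on the bolt axis at (-28, 0, 120) mm of the bracket, axes as the bracket's when level (turns with pivot). A bar 22 mm wide, 6 thick runs to -y to a round cradle plate (68 mm diameter, 6 thick) centred at (-30, -105) mm; on it a wooden post, 30 mm diameter, 24 high, its top 7 mm tapered to 20 mm diameter.
- cradle_seat (a point): Centre of the cradle plate's upper face, at the foot of the post's axis: (-30, -105, 3) mm of watch_arm; its z is the post's axis. The watch's origin belongs here.
- watch: Gold-toned rigid bangle watch lying on its side, a ring of outer diameter 58 mm, inner diameter 50 mm, 24 mm high, about 90 g. Origin: centre of the ring's underside; z along the ring's axis (up). A round case (23 mm diameter) stands out at its +x side to 35 mm from the centre; grip it across y, over the 58 mm.
- hairbrush: Black hairbrush, 200 x 62 mm, 31 mm high, lying on the console; not to be moved.
- jar: Closed glass jar with bamboo cap, 72 mm diameter, 98 mm high; not to be moved.
- dish_a: White ceramic earring dish, 72 mm diameter, 20 mm high; not to be moved.
- dish_b: Second dish, the same; not to be moved.

How it is judged (in metres and radians):
On the way:
1. the watch sits over the post on the cradle plate, let go (distance between watch and cradle_seat below 0.017 m and angle between the z axis of watch and the z axis of watch_arm, either way round below 0.15 rad and contact force between the fingers and watch below 0.3 N), for 0.2 s.
At the end, for the whole second after the job is handed in: The fingers grip the bolt head with more than 10 N; the arm is level within 0.07 rad and still; the watch sits over the post (origin within 17 mm of the seat, flat on the plate within 0.15 rad); the robot touches neither watch nor arm; hairbrush, jar and dishes are within 25 mm of where they were (all of step 1 and contact force between the fingers and bolt_head_block above 10 N and value of joint pivot between -0.07 and 0.07 rad and velocity of joint pivot between -0.05 and 0.05 rad/s and contact force between each of the arm, the fingers and cradle_hub below 0.3 N and contact force between each of the arm, the fingers and cradle_bar below 0.3 N and contact force between each of the arm, the fingers and cradle_plate below 0.3 N and contact force between each of the arm, the fingers and cradle_post below 0.3 N and contact force between the arm and watch below 0.3 N and distance of each of hairbrush, jar, dish_a, dish_b from where it was at the start of the episode below 0.025 m); the arm keeps its last pose, push and grip.
It fails at once if the watch is dropped (falls free at over 0.5 m/s) (linear speed of watch above 0.5 m/s and contact force between each of the fingers, bracket and watch below 0.05 N).
It fails at once if hairbrush, jar or a dish is pushed more than 25 mm (distance of any of hairbrush, jar, dish_a, dish_b from where it was at the start of the episode above 0.025 m).
It also fails if it takes over 48 s, if anything falls off the work surface, if the arm or the gripper's body presses on something with over 40 N, if the wrist force passes 120 N, or if a joint passes its speed limit or range.

## Robot

A 7-joint arm with a two-finger parallel gripper is mounted at the origin on the work surface. World frame = base frame: x ahead of the robot, y to its left, z up, the work surface at z = 0. Lengths are in mm, angles in degrees, forces in N, time in s.
With the tool pointing down it reaches from about 425 to 875 mm from the base axis. Payload 8.4 kg.
Tool frame: the origin (TCP) lies at the very end of the fingers, on their centre line; the grasp point (between the pads) lies 19 mm behind it (env.hold_point_z is the z of the grasp point in the tool frame, in mm); z points along the fingers, y is the line along which they close (so a half turn about z gives the same grasp; the last joint's range is limited). The gripper opens to 87 mm and grips with 3 to 60 N. Pads are 19 mm wide; open, the fingers measure 117 mm over their backs; the gripper's body (75 mm by 190 mm) begins 51 mm behind the grasp point.
Start: joints at [70.577, 19.091, 2.286, 83.961, -0.768, 76.965, -3.352], TCP at [154.359, -631.377, 222.546] pointing down, gripper open.
Joint ranges: [-147.57, 147.57], [-21.85, 119.76], [-74.77, 79.35], [14.55, 137.4], [-85.83, 265.84], [4.83, 119.75], [-152.11, 152.11]. Speed limits (degrees/s): [127.2, 127.2, 159.86, 159.86, 180, 180, 180].

## Interface

Orientations are given as a 3x3 rotation matrix whose columns are the frame's x, y, z axes.
In Python, from rig import env gives the robot as it stands.
- The arm moves only by the tool servo_tool, never from a script. Its arguments are lists of equal length, an entry for each row: "jaw": the closure, from -1 (fully open) to 1 (shut); "slide": the shift along the tool's x, y, z as a fraction of full scale, a list of three; "rot": the turn, a rotation vector about the tool's x, y, z as a fraction of full scale, a list of three. A call has 1 to 20 rows; each row is the pose to reach, as a shift and turn from the pose commanded when the call began, along the tool's axes at that moment, turning the shorter way round; what a row does not reach only later rows make up. Full scale, the value 1, is 400 mm for a shift and pi rad for a turn. A row lasts 1/10 s, in which the tool goes at most 50 mm and 8.59 degrees, less where a joint would pass 70% of its speed; a pose out of reach is approached as far as the arm can. A call with a number of a shift or a turn outside -1 to 1 is refused whole. A call with a gripper value outside its range is refused whole. The fingers move at their own pace and stop on an object; "grip_force" is the grip in N (left out, the last holds). Time passes only in rows, so rows that repeat a pose let the fingers close. It gives the time, the measured TCP pose, the force, the opening and the grip force at its end, in the units of the state.
- env.state(): the state, without advancing time (a new reading comes with each control period).
- env.get_image(name): name is "side" or "top"; returns the picture (400x640x3 uint8, red, green, blue); there is no depth.
- env.camera_params(name): a dict with "fx", "fy", "cx", "cy" (pixels), "k1" (the pictures are not rectified: a ray, as slopes to the right and down, at radius r is drawn at 1 + k1 r^2 times it, then the intrinsics apply), "rvec" (rotation vector, rad) and "tvec" (3), from world to camera coordinates, as OpenCV has them. Camera axes: x right, y down, z forward; pixel columns grow to the right and rows downward; lengths in mm; the calibration is good to about 2 mm. A picture is of the moment at which its call begins. camera_params takes no time and is no camera call.
- env.finish_job(): hands the job in; it is judged then, once.
The state is a dict: "time_s": time; "q": joint angles; "qd": joint speeds; "joint_torque": joint torques, N m; "eef_pos": TCP position; "eef_rot": TCP orientation; "wrist_force": force on the tool from outside, world axes, zero at the start; "torque": the same for the moment, N m; "grip_width": opening from 0.0 (shut) to 1.0 (fully open); "grip_force": force on a finger pad.
Only numpy, scipy, OpenCV 4.12 (cv2) and the standard library are available. Lean on these libraries where they do the work, as an engineer would, in place of code of your own. Each camera call takes 0.05 s, during which the arm holds its last target. There are 200 camera calls.

## Working session

There is one attempt and no reset: what is moved stays moved. The work goes in short steps, Python scripts to look and compute and a tool call to move; the robot and the scene stay as the last step left them, time stands still between calls to the robot, and variables do not carry over. Pictures are saved under pics/ and viewed, at most 10 in all, crops included, and the job is handed in when it is done.

Besides the shell and the picture viewer there is one more tool, called after ">>>" as a command line: name --argument value ..., lists and objects as JSON in quotes. servo_tool: Moves the arm, as the interface text tells. Shift numbers are shares of 400 mm and turn numbers shares of pi rad, none past 1 either way. Its arguments: {"type":"object","properties":{"jaw":{"type":"array"},"slide":{"type":"array"},"rot":{"type":"array"},"grip_force":{"type":"number"}},"required":["jaw","slide","rot"]}

```bash
ls; mkdir -p pics
python3 - <<'E'
from rig import env
import cv2
for n in("side","top"):
    cv2.imwrite(f"pics/{n}0.png",env.get_image(n)[:,:,::-1]); print(n,env.camera_params(n))
s=env.state(); print(s['eef_pos'],s['eef_rot'],s['time_s'],s['grip_width'],env.hold_point_z)
E
```

```text
pics
side {'fx': 506.24682876851676, 'fy': 506.24682876851676, 'cx': 319.9820423653068, 'cy': 204.47439394746797, 'k1': -0.06869838393188603, 'rvec': array([ 2.32036902, -0.29055419,  0.11385931]), 'tvec': array([-511.80274373,  220.85618703,  948.46648009])}
top {'fx': 453.31032828023353, 'fy': 453.31032828023353, 'cx': 326.5015693999577, 'cy': 202.03528275779763, 'k1': -0.07024013574561014, 'rvec': array([ 2.1168694 , -2.14507794,  0.20375741]), 'tvec': array([ 61.72661009, 544.96656213, 920.39651985])}
[ 154.25074459 -630.9899038   221.72380607] [[ 9.71390416e-01  2.37487830e-01 -4.35631208e-04]
 [ 2.37488214e-01 -9.71389390e-01  1.41447085e-03]
 [-8.72479203e-05 -1.47746070e-03 -9.99998905e-01]] 0.1 1.0003615104439891 -18.700000000000003
```

View pics/side0.png

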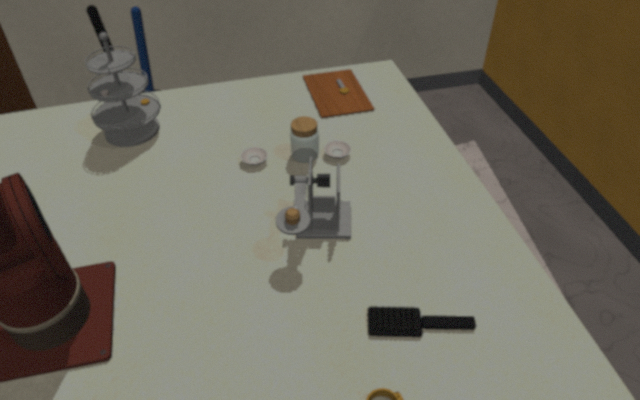

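View pics/top0.png

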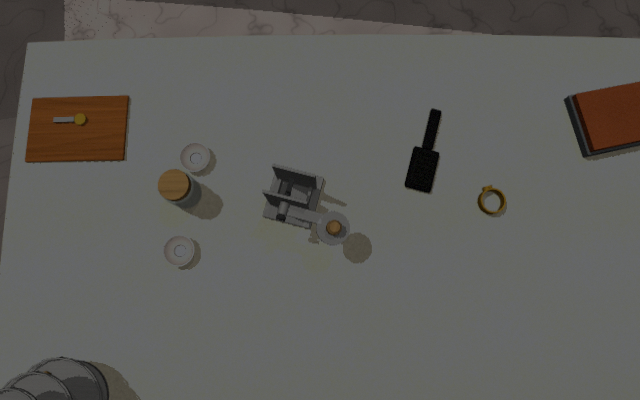

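Both views show the scene. In the top view the watch is at about (491,201) with its case at (488,188). The post is at (334,227), the bracket at (295,195) and the brush at (424,160). In the side view the post is at (292,214), and the watch is cut off at the bottom near (384,396).

```bash
cat > h.py <<'E'
import numpy as np, cv2
from rig import env
def cam(n):
    p=env.camera_params(n); K=np.array([[p['fx'],0,p['cx']],[0,p['fy'],p['cy']],[0,0,1]]);D=np.array([p['k1'],0,0,0.])
    return K,D,np.array(p['rvec']),np.array(p['tvec'])
def ray(n,uv):
    K,D,r,t=cam(n);R=cv2.Rodrigues(r)[0]
    x=cv2.undistortPoints(np.array(uv,float).reshape(-1,1,2),K,D).reshape(-1,2)
    return -R.T@t,np.c_[x,np.ones(len(x))]@R
def onz(n,uv,z):
    c,d=ray(n,uv); return c+d*((z-c[2])/d[:,2])[:,None]
def proj(n,X):
    K,D,r,t=cam(n); return cv2.projectPoints(np.array(X,float).reshape(-1,1,3),r,t,K,D)[0].reshape(-1,2)
def tri(ua,ub):
    (c1,d1),(c2,d2)=ray("top",ua),ray("side",ub);d1=d1[0];d2=d2[0]
    s=np.linalg.lstsq(np.c_[d1,-d2],c2-c1,rcond=None)[0];a=c1+s[0]*d1;b=c2+s[1]*d2
    return (a+b)/2,np.linalg.norm(a-b)
def blobs(img,lo,hi,amin=20):
    m=cv2.inRange(cv2.cvtColor(img,cv2.COLOR_BGR2HSV),lo,hi)
    n,l,st,c=cv2.connectedComponentsWithStats(m)
    return [(c[i].round(1),st[i]) for i in range(1,n) if st[i][4]>amin],l
E
python3 - <<'E'
from h import *
t=cv2.imread('pics/top0.png');s=cv2.imread('pics/side0.png')
print("cams",ray("top",[[0,0]])[0],ray("side",[[0,0]])[0])
for n,i in(("top",t),("side",s)):
    for c,st in blobs(i,(8,90,50),(35,255,255))[0]: print(n,c,st)
print("watch",onz("top",[[491.5,201],[488,188]],24)); print("post",tri([334,226],[292.5,211]))
# upper ends
big=lambda i,x,y,w,h,f:cv2.resize(cv2.convertScaleAbs(i[y:y+h,x:x+w],alpha=1.7),None,fx=f,fy=f,interpolation=cv2.INTER_CUBIC)
a=big(t,250,155,120,100,5);b=big(t,465,175,50,50,5);
cv2.imwrite('pics/c1.png',np.hstack([cv2.copyMakeBorder(b,0,250,0,0,cv2.BORDER_CONSTANT),])[:1]) if 0 else None
a=cv2.resize(a,(540,450)); b=cv2.resize(b,(225,225))
cv2.imwrite('pics/ctop.png',np.hstack([a,np.vstack([b,0*b])]))
cv2.imwrite('pics/cside.png',big(s,265,150,100,100,6))
E
```

```text
cams [ 371.28887649   65.04696616 1002.91671856] [ 372.73593796 -641.42646629  812.37194473]
top [611.6 114.5] [ 576   82   64   68 3279]
top [ 77.3 128.9] [  25   96  104   66 6142]
top [173.  184.2] [158 169  31  31 748]
top [491.5 198.8] [479 185  27  29 218]
top [333.6 227.1] [326 220  16  15 174]
side [577.   84.8] [  483     0   157   236 23559]
side [336.9  93.4] [ 304   70   70   48 2178]
side [144.4 101.3] [141  99   8   6  39]
side [303.6 126.3] [291 117  25  20 397]
side [292.1 215.7] [286 208  13  16 170]
side [384.4 394.1] [366 388  37  12 264]
watch [[ 548.11522412 -312.82099714   24.        ]
 [ 577.74224939 -307.22245785   24.        ]]
post (array([484.0304033 ,  41.57243629, 133.32017931]), np.float64(1.8507460463095569))
```

View pics/ctop.png

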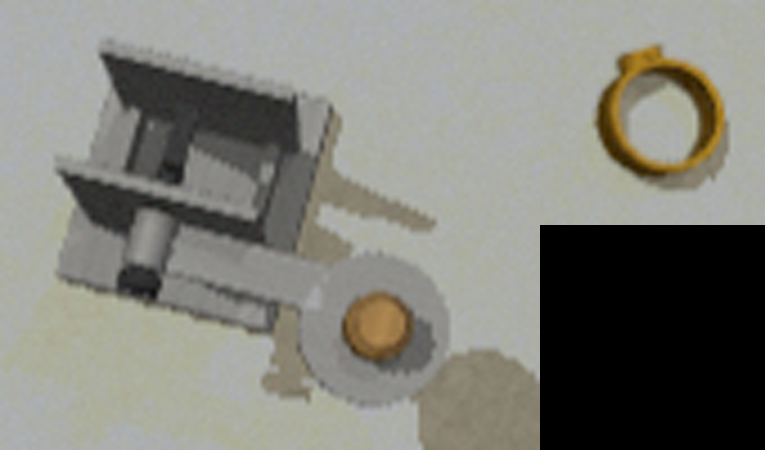

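View pics/cside.png

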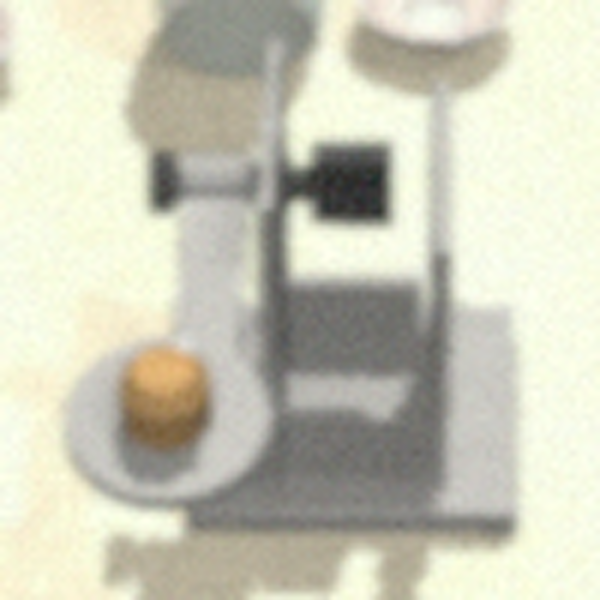

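The crops show the front plate's top edge in the top view running from crop (58,163) to (262,213), and the back plate's from (102,45) to (300,95). The bolt head is the dark block at crop (175,145), with its side view at (350,182). The nut and arm hub are in front, and the post top is at crop (382,322) in the top view and (165,368) in the side view.

Run:
```python
from h import *
T=lambda x,y:[250+x/4.5-.4,155+y/4.5-.4]; S=lambda x,y:[265+x/6-.4,150+y/6-.4]
np.set_printoptions(precision=1,suppress=True)
f=onz("top",[T(58,163),T(262,213)],148); b=onz("top",[T(102,45),T(300,93)],130)
for p in(f,b):
    d=p[0]-p[1];print(p,np.linalg.norm(d),np.degrees(np.arctan2(-d[0],d[1])))
base=onz("top",[T(58,277),T(270,330),T(332,102)],12);print("base",base,np.linalg.norm(base[0]-base[1]),np.linalg.norm(base[2]-base[1]))
d=base[0]-base[1];print(np.degrees(np.arctan2(-d[0],d[1]))); d=base[2]-base[1];print(np.degrees(np.arctan2(d[1],d[0])))
print("base c",(base[0]+base[2])/2)
print("post top",tri(T(382,322),S(165,368)))
print("plate c",tri(T(374,328),S(168,422)))
print("bolt side, back-end corners", S(350,183))
# watch ring by ellipse fit to inner/outer contour
t=cv2.imread('pics/top0.png');m=cv2.inRange(cv2.cvtColor(t,cv2.COLOR_BGR2HSV),(8,90,50),(35,255,255))[175:225,465:520]
cs,h=cv2.findContours(m,cv2.RETR_CCOMP,cv2.CHAIN_APPROX_NONE)
for c,hh in zip(cs,h[0]):
    if len(c)>15:
        (x,y),ax,a=cv2.fitEllipse(c);print(hh[3],x+465,y+175,ax,onz("top",[[x+465,y+175]],24))
I=lambda x,y:[465+(x-540)/4.5-.4,175+y/4.5-.4]
print("ring top c",onz("top",[I(664,112)],24),"outer",onz("top",[I(601,112),I(726,112)],24),"case",onz("top",[I(640,58)],12))
```

```text
[[551.2 178.6 148. ]
 [528.3  91.4 148. ]] 90.1488555151526 -14.682959581138581
[[608.  162.2 130. ]
 [585.1  74.9 130. ]] 90.24546796747332 -14.706102054880965
base [[522.6 196.   12. ]
 [495.1  92.1  12. ]
 [609.2  60.3  12. ]] 107.51403821627186 118.39194531571383
-14.80521438867704
-15.561397759399554
base c [565.9 128.2  12. ]
post top (array([483.3,  40.7, 134.6]), np.float64(1.4199372650037347))
plate c (array([483.9,  43.5, 107.2]), np.float64(0.8480297712503735))
bolt side, back-end corners [322.93333333333334, 180.1]
-1 492.196741104126 199.42803573608398 (23.800092697143555, 28.25257110595703) [[ 551.7 -314.7   24. ]]
6 492.5675525665283 199.8285903930664 (21.297595977783203, 22.300537109375) [[ 550.7 -315.5   24. ]]
ring top c [[ 551.5 -314.6   24. ]] outer [[ 551.9 -282.8   24. ]
 [ 551.1 -346.1   24. ]] case [[ 581.5 -309.2   12. ]]
```

Measured positions, consistent with the stated sizes:
- **Bracket:** origin (566.6, 127.3), yaw −14.7°. Both plates measure 90 mm wide.
- **Arm:** it already sags about 0.13 rad, with the post top at z≈134.
- **Watch:** centre (551.5, −314.7), case towards about +11°.

I'm moving to above the watch now.

>>> servo_tool --jaw '[-1, -1, -1, -1, -1, -1, -1, -1, -1, -1, -1, -1]' --slide '[[0.95, -0.44, 0], [0.95, -0.44, 0], [0.95, -0.44, 0], [0.95, -0.44, 0], [0.95, -0.44, 0], [0.95, -0.44, 0], [0.95, -0.44, 0], [0.95, -0.44, 0], [0.95, -0.44, 0], [0.95, -0.44, 0], [0.95, -0.44, 0], [0.95, -0.44, 0]]' --rot '[[0, 0, 0.017], [0, 0, 0.017], [0, 0, 0.017], [0, 0, 0.017], [0, 0, 0.017], [0, 0, 0.017], [0, 0, 0.017], [0, 0, 0.017], [0, 0, 0.017], [0, 0, 0.017], [0, 0, 0.017], [0, 0, 0.017]]' --grip_force 15

```text
time_s: 1.3
eef_pos: [480.3, -371.6, 222.3]
eef_rot: [[0.983, 0.183, -0.001], [0.183, -0.983, -0.0], [-0.001, 0.0, -1.0]]
wrist_force: [-0.1, -0.1, 0.5]
grip_width: 0.998
grip_force: 0.0
```

```bash
cat > g.py <<'E'
import sys,numpy as np
from rig import env
s=env.state();R=np.array(s['eef_rot']);p=np.array(s['eef_pos'])
a=list(map(float,sys.argv[1:]))
d=np.array(a[:3])-p
np.set_printoptions(precision=4,suppress=True)
print(s['time_s'],p.round(1),"yaw tooly",np.degrees(np.arctan2(R[1,1],R[0,1])),"slide",R.T@d/400,s['wrist_force'],s['grip_width'],s['grip_force'])
E
python3 g.py 551.5 -314.7 60; python3 g.py 551.5 -314.7 5
```

```text
1.3 [ 480.3 -371.6  222.3] yaw tooly -79.45969147697984 slide [ 0.2015 -0.1074  0.4056] [-0.0798 -0.1246  0.5196] 0.9978780991233065 0.0
1.3 [ 480.3 -371.6  222.3] yaw tooly -79.45969147697984 slide [ 0.2016 -0.1075  0.5431] [-0.0798 -0.1246  0.5196] 0.9978780991233065 0.0
```

>>> servo_tool --jaw '[-1, -1, -1, -1, -1, -1, -1, -1, -1, -1, -1, -1]' --slide '[[0.2015, -0.1075, 0.25], [0.2015, -0.1075, 0.3], [0.2015, -0.1075, 0.4], [0.2015, -0.1075, 0.4], [0.2015, -0.1075, 0.43], [0.2015, -0.1075, 0.46], [0.2015, -0.1075, 0.5], [0.2015, -0.1075, 0.52], [0.2015, -0.1075, 0.54], [0.2015, -0.1075, 0.543], [0.2015, -0.1075, 0.543], [0.2015, -0.1075, 0.543]]' --rot '[[0, 0, 0], [0, 0, 0], [0, 0, 0], [0, 0, 0], [0, 0, 0], [0, 0, 0], [0, 0, 0], [0, 0, 0], [0, 0, 0], [0, 0, 0], [0, 0, 0], [0, 0, 0]]'

```text
time_s: 2.5
eef_pos: [553.4, -313.2, 6.0]
eef_rot: [[0.983, 0.185, 0.001], [0.185, -0.983, -0.0], [0.001, 0.001, -1.0]]
wrist_force: [0.4, -0.1, 0.1]
grip_width: 1.003
grip_force: 0.0
```

>>> servo_tool --jaw '[0, 0.5, 1, 1, 1, 1, 1, 1]' --slide '[[0, 0, 0], [0, 0, 0], [0, 0, 0], [0, 0, 0], [0, 0, 0], [0, 0, 0], [0, 0, 0], [0, 0, 0]]' --rot '[[0, 0, 0], [0, 0, 0], [0, 0, 0], [0, 0, 0], [0, 0, 0], [0, 0, 0], [0, 0, 0], [0, 0, 0]]' --grip_force 15

```text
time_s: 3.3
eef_pos: [553.0, -313.2, 5.5]
eef_rot: [[0.983, 0.185, 0.0], [0.185, -0.983, -0.0], [0.0, 0.0, -1.0]]
wrist_force: [-0.1, -0.9, 1.7]
grip_width: 0.67
grip_force: 15.0
```

>>> servo_tool --jaw '[1, 1, 1, 1, 1, 1, 1, 1, 1, 1, 1, 1, 1, 1, 1, 1, 1, 1]' --slide '[[0, 0, -0.03], [0, 0, -0.1], [0, 0, -0.2], [0, 0, -0.3], [0, 0, -0.4], [-0.007, -0.1, -0.45], [-0.007, -0.2, -0.45], [-0.007, -0.3, -0.45], [-0.007, -0.4, -0.45], [-0.007, -0.5, -0.45], [-0.007, -0.6, -0.45], [-0.007, -0.7, -0.45], [-0.007, -0.78, -0.45], [-0.007, -0.84, -0.45], [-0.007, -0.88, -0.45], [-0.007, -0.9, -0.45], [-0.007, -0.9, -0.45], [-0.007, -0.9, -0.45]]' --rot '[[0, 0, 0], [0, 0, 0], [0, 0, 0], [0, 0, 0], [0, 0, 0], [0, 0, 0.02], [0, 0, 0.04], [0, 0, 0.06], [0, 0, 0.08], [0, 0, 0.1], [0, 0, 0.12], [0, 0, 0.141], [0, 0, 0.141], [0, 0, 0.141], [0, 0, 0.141], [0, 0, 0.141], [0, 0, 0.141], [0, 0, 0.141]]'

```text
time_s: 5.1
eef_pos: [483.5, 39.4, 185.5]
eef_rot: [[0.967, -0.254, 0.0], [-0.254, -0.967, -0.0], [0.0, 0.0, -1.0]]
wrist_force: [0.2, -0.8, -1.5]
grip_width: 0.67
grip_force: 15.0
```

```bash
python3 g.py 483.5 40 160
python3 - <<'E'
from h import *
t=env.get_image("top")[:,:,::-1].copy();s=env.get_image("side")[:,:,::-1].copy()
cv2.imwrite('pics/t1.png',t);cv2.imwrite('pics/s1.png',s)
a=cv2.resize(s[80:260,200:400],None,fx=2,fy=2);b=cv2.resize(t[120:300,240:440],None,fx=2,fy=2)
cv2.imwrite('pics/m1.png',np.hstack([a,b]))
E
```

```text
5.1 [483.5  39.4 185.5] yaw tooly -104.73992805219656 slide [-0.0005 -0.0014  0.0638] [ 0.243  -0.7615 -1.4667] 0.6697646512495309 14.99967785552144
```

View pics/m1.png

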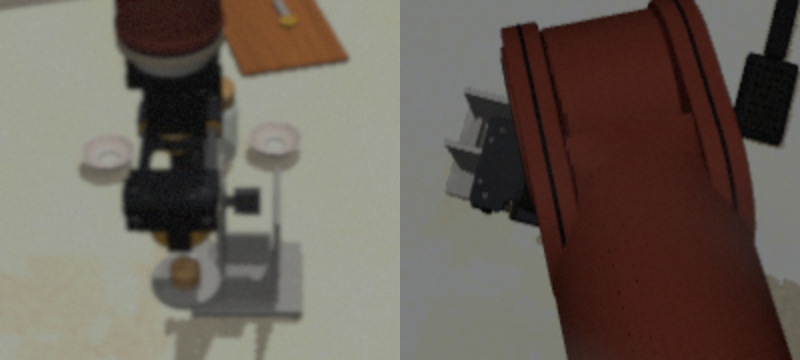

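The side crop shows the held watch at about (180,240), directly above the post at (184,268). The top view is blocked by the arm. Next I tilt to match the sag and go down around the post.

>>> servo_tool --jaw '[1, 1, 1, 1, 1, 1, 1, 1, 1, 1]' --slide '[[0, -0.001, 0.02], [0, -0.001, 0.04], [0, -0.001, 0.06], [0, -0.001, 0.08], [0, -0.001, 0.1], [0, -0.001, 0.12], [0, -0.001, 0.13], [0, -0.001, 0.144], [0, -0.001, 0.144], [0, -0.001, 0.144]]' --rot '[[0.01, 0, 0], [0.03, 0, 0], [0.048, 0, 0], [0.048, 0, 0], [0.048, 0, 0], [0.048, 0, 0], [0.048, 0, 0], [0.048, 0, 0], [0.048, 0, 0], [0.048, 0, 0]]'

```text
time_s: 6.2
eef_pos: [483.7, 40.9, 127.9]
eef_rot: [[0.967, -0.251, 0.038], [-0.253, -0.956, 0.145], [0.0, -0.15, -0.989]]
wrist_force: [-0.2, 0.2, 0.1]
grip_width: 0.67
grip_force: 15.0
```

```bash
python3 g.py 483.7 40 114.5
```

```text
6.2 [483.7  40.9 127.9] yaw tooly -104.68139225557357 slide [0.0006 0.0071 0.0327] [-0.2225  0.1721  0.0991] 0.6702081233870106 14.999767025001347
```

>>> servo_tool --jaw '[1, 1, 1, 1, 1, 1]' --slide '[[0, 0.002, 0.007], [0, 0.003, 0.013], [0, 0.004, 0.02], [0, 0.005, 0.025], [0, 0.005, 0.025], [0, 0.005, 0.025]]' --rot '[[0, 0, 0], [0, 0, 0], [0, 0, 0], [0, 0, 0], [0, 0, 0], [0, 0, 0]]'

```text
time_s: 6.8
eef_pos: [483.4, 40.2, 117.6]
eef_rot: [[0.967, -0.251, 0.038], [-0.254, -0.956, 0.145], [-0.0, -0.15, -0.989]]
wrist_force: [-0.5, -0.8, -0.9]
grip_width: 0.669
grip_force: 15.0
```

>>> servo_tool --jaw '[1, 1, 1, 1, 1, 1]' --slide '[[0, 0.001, 0.003], [0, 0.001, 0.006], [0, 0.001, 0.009], [0, 0.001, 0.012], [0, 0.001, 0.012], [0, 0.001, 0.012]]' --rot '[[0, 0, 0], [0, 0, 0], [0, 0, 0], [0, 0, 0], [0, 0, 0], [0, 0, 0]]'

```text
time_s: 7.4
eef_pos: [483.4, 40.5, 112.7]
eef_rot: [[0.967, -0.251, 0.038], [-0.254, -0.956, 0.145], [-0.0, -0.15, -0.989]]
wrist_force: [-0.0, -1.1, -0.4]
grip_width: 0.674
grip_force: 15.0
```

```bash
python3 g.py 483.7 40 114.5;python3 - <<'E'
from h import *
s=env.get_image("side")[:,:,::-1].copy()
cv2.imwrite('pics/s2.png',cv2.resize(s[140:260,240:370],None,fx=4.5,fy=4.5,interpolation=cv2.INTER_CUBIC))
E
```

```text
7.4 [483.4  40.5 112.7] yaw tooly -104.70199553923986 slide [ 0.001   0.0005 -0.0046] [-0.046  -1.1255 -0.3959] 0.6744469908354355 14.99987676506862
```

View pics/s2.png

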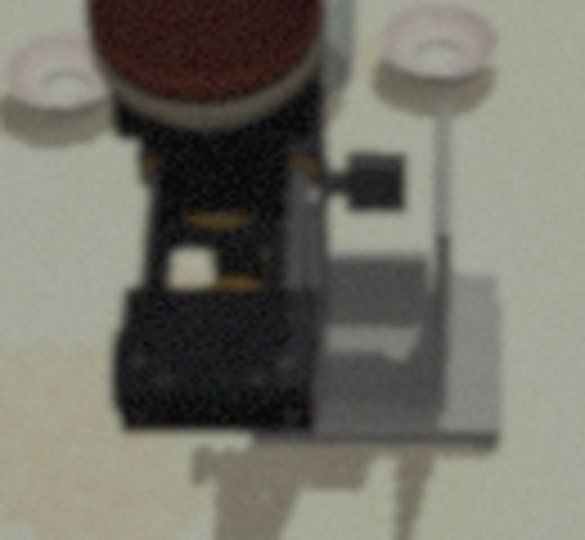

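The gripper hides the watch in this view, so I'll detect contact by force. I'll match the tilt of the 0.26 stop and lower the watch to that height.

>>> servo_tool --jaw '[1, 1, 1, 1, 1, 1, 1, 1]' --slide '[[0, 0, 0.004], [0, 0, 0.008], [0, 0, 0.012], [0, 0.001, 0.016], [0, 0.001, 0.02], [0, 0.001, 0.024], [0, 0.001, 0.024], [0, 0.001, 0.024]]' --rot '[[0.006, 0, 0], [0.012, 0, 0], [0.018, 0, 0], [0.024, 0, 0], [0.03, 0, 0], [0.033, 0, 0], [0.033, 0, 0], [0.033, 0, 0]]'

```text
time_s: 8.25
eef_pos: [483.7, 41.5, 103.1]
eef_rot: [[0.967, -0.246, 0.064], [-0.254, -0.936, 0.243], [-0.0, -0.252, -0.968]]
wrist_force: [0.1, -0.3, -0.3]
grip_width: 0.673
grip_force: 15.0
```

>>> servo_tool --jaw '[1, 1, 1, 1, 1]' --slide '[[0, 0.001, 0.003], [0, 0.001, 0.006], [0, 0.001, 0.006], [0, 0.001, 0.006], [0, 0.001, 0.006]]' --rot '[[0, 0, 0], [0, 0, 0], [0, 0, 0], [0, 0, 0], [0, 0, 0]]'

```text
time_s: 8.75
eef_pos: [483.9, 41.8, 100.8]
eef_rot: [[0.967, -0.245, 0.064], [-0.254, -0.936, 0.244], [0.0, -0.252, -0.968]]
wrist_force: [-0.4, 0.3, -0.8]
grip_width: 0.671
grip_force: 15.0
```

>>> servo_tool --jaw '[1, 1, 1, 1]' --slide '[[0, 0, 0.003], [0, 0.001, 0.005], [0, 0.001, 0.005], [0, 0.001, 0.005]]' --rot '[[0, 0, 0], [0, 0, 0], [0, 0, 0], [0, 0, 0]]'

```text
time_s: 9.15
eef_pos: [484.2, 41.8, 99.9]
eef_rot: [[0.967, -0.246, 0.064], [-0.254, -0.936, 0.244], [0.0, -0.252, -0.968]]
wrist_force: [-5.8, -1.8, 13.7]
grip_width: 0.671
grip_force: 15.0
```

The push reads 13.7 N upward at the expected stop height, so the watch is seated. I'll ease off and open gently.

>>> servo_tool --jaw '[1, 1, -0.4, -0.5, -0.7, -0.85, -0.85, -0.85, -0.85]' --slide '[[0, 0, -0.004], [0, 0, -0.004], [0, 0, -0.004], [0, 0, -0.004], [0, 0, -0.004], [0, 0, -0.004], [0, 0, -0.004], [0, 0, -0.004], [0, 0, -0.004]]' --rot '[[0, 0, 0], [0, 0, 0], [0, 0, 0], [0, 0, 0], [0, 0, 0], [0, 0, 0], [0, 0, 0], [0, 0, 0], [0, 0, 0]]'

```text
time_s: 10.05
eef_pos: [483.8, 41.5, 100.3]
eef_rot: [[0.967, -0.246, 0.064], [-0.254, -0.936, 0.244], [-0.0, -0.252, -0.968]]
wrist_force: [0.2, 0.0, -0.1]
grip_width: 0.928
grip_force: 0.0
```

>>> servo_tool --jaw '[-0.85, -0.85, -0.85, -0.85, -0.85, -0.85, -0.85, -0.85, -0.85, -0.85, -0.85, -0.85, -0.85]' --slide '[[0, 0, -0.01], [0, 0, -0.02], [0, 0, -0.04], [0, 0, -0.06], [0, 0, -0.09], [0, 0, -0.12], [0, 0, -0.18], [0, 0, -0.25], [0, 0, -0.3], [0, 0.2, -0.32], [0, 0.3, -0.32], [0, 0.4, -0.32], [0, 0.4, -0.32]]' --rot '[[0, 0, 0], [0, 0, 0], [0, 0, 0], [0, 0, 0], [0, 0, 0], [0, 0, 0], [0, 0, 0], [0, 0, 0], [0, 0, 0], [-0.02, 0, 0], [-0.05, 0, 0], [-0.081, 0, 0], [-0.081, 0, 0]]'

```text
time_s: 11.35
eef_pos: [435.0, -142.4, 183.9]
eef_rot: [[0.967, -0.256, -0.002], [-0.256, -0.967, -0.004], [-0.001, 0.004, -1.0]]
wrist_force: [0.7, 0.4, -0.4]
grip_width: 0.919
grip_force: 0.0
```

```bash
python3 g.py 566.6 127.3 200;python3 - <<'E'
from h import *
t=env.get_image("top")[:,:,::-1].copy();s=env.get_image("side")[:,:,::-1].copy()
cv2.imwrite('pics/t3.png',t);cv2.imwrite('pics/s3.png',s)
f=lambda i,x,y:cv2.resize(cv2.convertScaleAbs(i[y:y+110,x:x+100],alpha=1.3),None,fx=4,fy=4,interpolation=cv2.INTER_CUBIC)
cv2.imwrite('pics/m3.png',np.hstack([f(s,260,145),f(t,265,155)]))
E
```

```text
11.35 [ 435.  -142.4  183.9] yaw tooly -104.82089808846195 slide [ 0.1457 -0.7358 -0.0433] [ 0.7019  0.3772 -0.4218] 0.9193055557519703 0.0
```

View pics/m3.png

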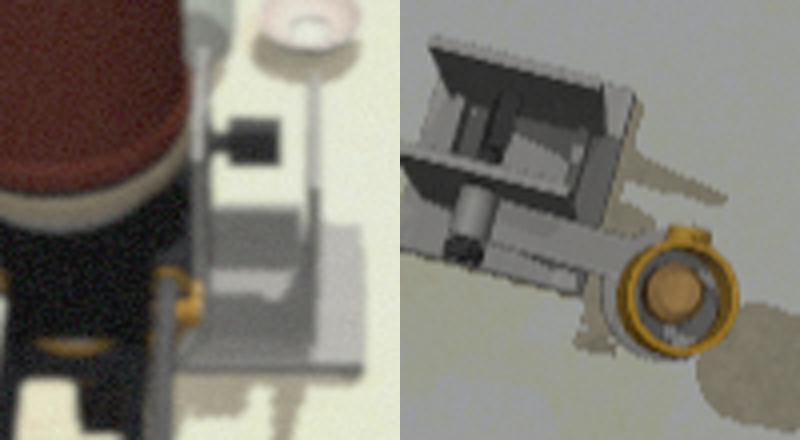

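The top view shows the watch ring at crop (678,292) seated around the post at (675,292), with the arm sagged. Next I go above the bolt head.

>>> servo_tool --jaw '[-0.9, -0.9, -0.9, -0.9, -0.9, -0.9, -0.9, -0.9, -0.9, -0.9, -0.9, -0.9]' --slide '[[0, 0, -0.05], [0.03, -0.1, -0.05], [0.146, -0.736, -0.045], [0.146, -0.736, -0.045], [0.146, -0.736, -0.045], [0.146, -0.736, -0.045], [0.146, -0.736, -0.045], [0.146, -0.736, -0.045], [0.146, -0.736, -0.045], [0.146, -0.736, -0.045], [0.146, -0.736, -0.045], [0.146, -0.736, -0.045]]' --rot '[[0, 0, 0], [0, 0, 0], [0, 0, 0], [0, 0, 0], [0, 0, 0], [0, 0, 0], [0, 0, 0], [0, 0, 0], [0, 0, 0], [0, 0, 0], [0, 0, 0], [0, 0, 0]]'

```text
time_s: 12.65
eef_pos: [567.4, 128.9, 202.3]
eef_rot: [[0.967, -0.256, 0.0], [-0.256, -0.967, -0.0], [0.0, 0.0, -1.0]]
wrist_force: [0.7, -1.2, 0.1]
grip_width: 0.948
grip_force: 0.0
```

```bash
python3 g.py 567 127.2 101.5;python3 - <<'E'
from h import *
t=env.get_image("top")[:,:,::-1].copy();s=env.get_image("side")[:,:,::-1].copy()
f=lambda i,x,y:cv2.resize(cv2.convertScaleAbs(i[y:y+120,x:x+100],alpha=1.3),None,fx=4,fy=4,interpolation=cv2.INTER_CUBIC)
cv2.imwrite('pics/m4.png',np.hstack([f(s,260,110),f(t,265,145)]))
E
```

```text
12.65 [567.4 128.9 202.3] yaw tooly -104.83528897392578 slide [-0.0001  0.0042  0.2519] [ 0.6676 -1.2047  0.1054] 0.9484636897906764 0.0
```

View pics/m4.png

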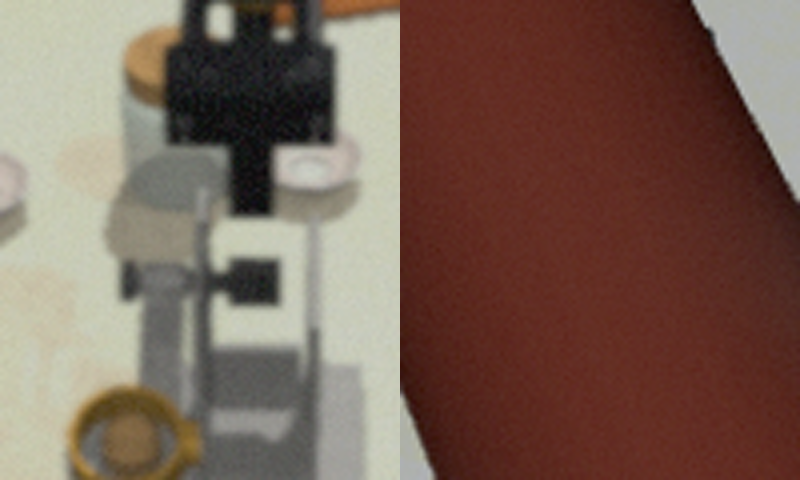

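The side view shows the fingers at crop x 230–272, over the bolt head at 230–280 and clear of both plates. The watch sits over its post. Now I descend.

>>> servo_tool --jaw '[-0.9, -0.9, -0.9, -0.9, -0.9, -0.9, -0.9, -0.9, -0.9, -0.9]' --slide '[[0, 0.003, 0.03], [0, 0.003, 0.06], [0, 0.003, 0.09], [0, 0.003, 0.12], [0, 0.003, 0.15], [0, 0.003, 0.18], [0, 0.003, 0.21], [0, 0.003, 0.24], [0, 0.003, 0.252], [0, 0.003, 0.252]]' --rot '[[0, 0, 0], [0, 0, 0], [0, 0, 0], [0, 0, 0], [0, 0, 0], [0, 0, 0], [0, 0, 0], [0, 0, 0], [0, 0, 0], [0, 0, 0]]'

```text
time_s: 13.75
eef_pos: [566.8, 129.2, 100.2]
eef_rot: [[0.967, -0.254, -0.001], [-0.254, -0.967, -0.0], [-0.001, 0.0, -1.0]]
wrist_force: [-0.1, 0.5, -1.2]
grip_width: 0.953
grip_force: 0.0
```

>>> servo_tool --jaw '[-0.5, 0, 0.4, 0.5, 0.55, 0.57, 0.6, 0.6, 0.6, 0.6]' --slide '[[0, 0, 0], [0, 0, 0], [0, 0, 0], [0, 0, 0], [0, 0, 0], [0, 0, 0], [0, 0, 0], [0, 0, 0], [0, 0, 0], [0, 0, 0]]' --rot '[[0, 0, 0], [0, 0, 0], [0, 0, 0], [0, 0, 0], [0, 0, 0], [0, 0, 0], [0, 0, 0], [0, 0, 0], [0, 0, 0], [0, 0, 0]]' --grip_force 50

```text
time_s: 14.75
eef_pos: [567.2, 129.3, 101.1]
eef_rot: [[0.967, -0.254, -0.0], [-0.254, -0.967, 0.0], [-0.0, -0.0, -1.0]]
wrist_force: [-0.3, 0.0, -1.0]
grip_width: 0.212
grip_force: 0.3
```

>>> servo_tool --jaw '[0.58, 0.6, 0.62, 0.64, 0.66, 0.68, 0.7, 0.72, 0.74, 0.76, 0.78, 0.8, 0.85, 0.9, 1, 1, 1]' --slide '[[0, 0.003, 0], [0, 0.003, 0], [0, 0.003, 0], [0, 0.003, 0], [0, 0.003, 0], [0, 0.003, 0], [0, 0.003, 0], [0, 0.003, 0], [0, 0.003, 0], [0, 0.003, 0], [0, 0.003, 0], [0, 0.003, 0], [0, 0.003, 0], [0, 0.003, 0], [0, 0.003, 0], [0, 0.003, 0], [0, 0.003, 0]]' --rot '[[0, 0, 0], [0, 0, 0], [0, 0, 0], [0, 0, 0], [0, 0, 0], [0, 0, 0], [0, 0, 0], [0, 0, 0], [0, 0, 0], [0, 0, 0], [0, 0, 0], [0, 0, 0], [0, 0, 0], [0, 0, 0], [0, 0, 0], [0, 0, 0], [0, 0, 0]]' --grip_force 50

```text
time_s: 16.45
eef_pos: [567.0, 128.2, 100.9]
eef_rot: [[0.967, -0.254, 0.0], [-0.254, -0.967, 0.0], [0.0, -0.0, -1.0]]
wrist_force: [2.3, 4.5, -3.6]
grip_width: 0.113
grip_force: 49.5
```

```bash
python3 g.py 567 127.2 101.5;python3 - <<'E'
from h import *
t=env.get_image("top")[:,:,::-1].copy();s=env.get_image("side")[:,:,::-1].copy()
f=lambda i,x,y:cv2.resize(cv2.convertScaleAbs(i[y:y+120,x:x+100],alpha=1.3),None,fx=4,fy=4,interpolation=cv2.INTER_CUBIC)
cv2.imwrite('pics/m5.png',np.hstack([f(s,260,130),f(t,265,145)]))
E
```

```text
16.45 [567.  128.2 100.9] yaw tooly -104.70916718123252 slide [ 0.0006  0.0026 -0.0014] [ 2.309   4.4871 -3.6484] 0.112872180768767 49.51373395510018
```

View pics/m5.png

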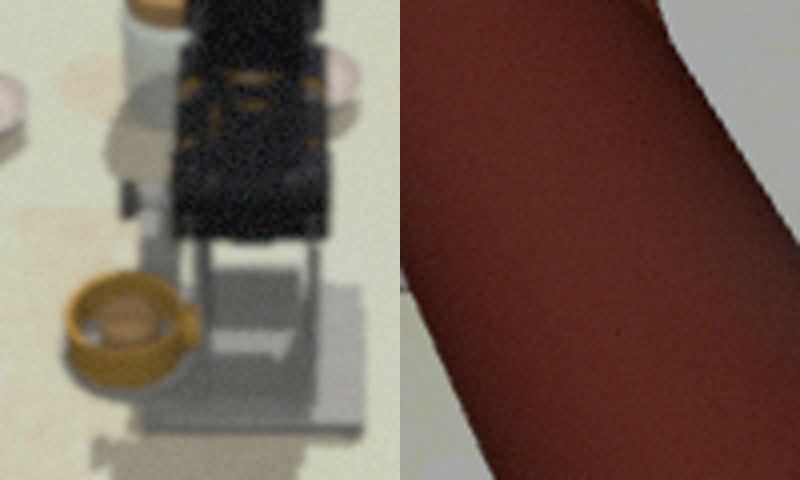

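The side view shows the watch raised on its post at crop (128,320), with the fingers on the head. The opening is 9.8 mm, which matches the 10 mm head lying square, so the arm is level. I'll let it settle and hand in.

>>> servo_tool --jaw '[1, 1, 1, 1, 1]' --slide '[[0, 0, 0], [0, 0, 0], [0, 0, 0], [0, 0, 0], [0, 0, 0]]' --rot '[[0, 0, 0], [0, 0, 0], [0, 0, 0], [0, 0, 0], [0, 0, 0]]'

```text
time_s: 17.05
eef_pos: [567.0, 128.2, 100.9]
eef_rot: [[0.967, -0.254, 0.0], [-0.254, -0.967, 0.0], [0.0, -0.0, -1.0]]
wrist_force: [2.7, 4.6, -2.8]
grip_width: 0.111
grip_force: 49.5
```

```bash
python3 -c "
from rig import env
s=env.state();print(s['grip_force'],s['grip_width'],s['wrist_force']);print(env.finish_job())"
```

```text
49.51377521501854 0.11127429359942766 [ 2.67677857  4.57759064 -2.75788952]
the job is handed in; nothing more can be done
None
```

I handed the job in at about 17 s with the watch over the post and the bolt head gripped at about 50 N; the 9.7 mm jaw opening means the head is square and the arm level, but no verdict was returned.

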